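Fetch the red key and switch on the bench power

TASK

Switch on the bench power for the sander: lift the red key up and off its hook, push it blade-down fully home into the slot of the grey switch box, and turn it clockwise as far as it goes, from the red mark to the green one. Leave the key standing in the switch and leave the blue key and the scraper on their hooks, and the tape roll, sanding block and wax tin where they are.

Things in the scene. Friction and masses are not known exactly. Their poses are not given: they have to be found in the camera images.
- red_key: Red plastic key, steel blade, 110 mm long, 120 g, hanging blade-down on one of three hooks. Origin: middle of the blade's tip (lowest point); z up to the head. Blade 22 mm (key y) by 8 mm (key x), 40 mm long, last 5 mm slimmer (18 by 5). Collar 34 mm across, 40 to 50 mm above the origin; then the loop head. Fits the slot either way round (half turn about z).
- red_key_collar (a point): Point on the red key's axis at the underside of its collar, 40 mm above the blade tip; it lies at the slot's mouth when the key is fully home.
- red_key_head (a point): Centre of the red key's loop head, 80 mm above the blade tip: the place to grip from above, across its width. Head 40 mm wide (key y), 12 mm thick (key x), 60 mm high, with an upright window 18 mm wide and 36 mm high through its thickness, centred here; the window's upper edge rests on the hook.
- hook_stand: Stand with a plywood foot (130 x 350 x 18 mm) and a yellow cross bar along its y (145 to 171 mm above the bench, front face at x = +45 mm), on posts at y = +-163 mm. Origin: centre of the foot's underside. Three black hooks at y = -110, 0 and +110 mm point out to -x.
- rail_mid (a point): Where a thing hangs on the middle hook: on its upper side, 165 mm above the bench, at x = +12 mm of the stand, same axes. All hooks are 8 mm round bars, level out to 24 mm before this point (-x), then turned up: the tip ends 36 mm out and 14 mm up. To come off, a key must rise 15 to 27 mm, then go out to -x by 50 mm or more.
- switch_box: Grey switch box, 130 x 130 mm, 80 mm high, fixed to the bench, origin at the centre of its underside. On top a yellow disc, 68 mm across, its upper face 90 mm above the bench, with a key slot in the middle. Red (off) mark on the housing on the box's +y side, green (on) mark 1.25 rad clockwise of it.
- slot (a point): Centre of the key slot's mouth, on the top of the yellow disc, turning with it: z up, the slot is 24.5 mm long along its own y and 10.5 mm wide along x, and 50 mm deep. A black line on the disc at the slot's +y end points at the marks.
- key_disc (a joint): Angle of the yellow disc, rad, growing clockwise seen from above: 0 at the red mark (off), 1.25 at the stop by the green mark (on). It stays where it is left; stiff, about 0.05 N m. The key has about 0.1 rad of play in it.
- blue_key: Key of the same shape as the red one but blue, on another hook; not wanted. Same origin and axes.
- scraper: Scraper, 110 mm long, with a 50 mm wide steel blade and a wooden loop head like that of the keys, on the remaining hook; not wanted. Origin: middle of the blade's lower edge.
- wax_tin: Copper-coloured tin, 84 mm across, 60 mm high, origin at the centre of its underside.
- tape_roll: Roll of blue tape lying flat, 96 mm across, 25 mm high, origin at the centre of its underside.
- sanding_block: Cork sanding block, 65 x 110 x 38 mm, origin at the centre of its underside.
There are look-alikes about, which are no part of the job. Of the things that look like the red_key, the largest one is meant.

How it is judged:
By the outcome, as a careful person would: the job done as asked, in the order asked, and still so for the second after the job is handed in, with the robot touching nothing.
It also fails if it takes over 59 s, if anything falls off the work surface, if the arm or the gripper's body presses on something with over 40 N, if the wrist force passes 120 N, or if a joint passes its speed limit or range.

ROBOT

A 7-joint arm with a two-finger parallel gripper is mounted at the origin on the work surface. World frame = base frame: x ahead of the robot, y to its left, z up, the work surface at z = 0. Lengths are in m, angles in rad, forces in N, time in s.
With the tool pointing down it reaches from about 0.425 to 0.925 m from the base axis. Payload 6.8 kg.
Tool frame: the origin (TCP) lies midway between the tips of the shut fingers; the grasp point (between the pads) lies 19 mm behind it; z points along the fingers, y is the line along which they close (so a half turn about z gives the same grasp; the last joint's range is limited). The gripper opens to 85 mm and grips with 20 to 120 N. Pads are 22 mm wide; open, the fingers measure 114 mm over their backs; the gripper's body (76 mm by 85 mm) begins 54 mm behind the grasp point. The pads swing forward as they close: fully open they stand 13 mm farther back than shut.
Start: joints at [1.165, 0.477, 0.022, 1.555, -0.011, 1.109, -0.083], TCP at [0.198, -0.645, 0.231] pointing down, gripper open.
Joint ranges: [-2.96, 2.96], [-0.34, 2.1], [-1.41, 1.46], [0.24, 2.44], [-1.37, 4.51], [0.17, 1.92], [-2.96, 2.96]. Speed limits (rad/s): [2.39, 2.39, 3.14, 3.14, 3.14, 3.14, 3.14].

INTERFACE

Orientations are given as a unit quaternion [w, x, y, z].
In Python, from station import bot, imaging gives the robot as it stands.
- The arm moves only by the tool move_arm, never from a script. Its argument "commands" is a list that holds one entry, the list of rows, each a list of 7 numbers: the shift along the tool's x, y, z in m, then the turn, a rotation vector about the tool's x, y, z in degrees, then the finger opening in m, from 0 to 0.0854. In form: [[[x, y, z, rx, ry, rz, grip], ...]]. A call has 1 to 20 rows; each row shifts and turns the commanded pose from where the row before left it, along the tool's axes as they then stand; what a row does not reach is not made up. A row lasts 1/8 s, in which the tool goes at most 62.5 mm and 10.7 degrees, less where a joint would pass 70% of its speed; a pose out of reach is approached as far as the arm can. A call is refused whole if a number of a shift passes 0.0625 or a number of a turn 10.7, either way. A call with a gripper value outside its range is refused whole. The fingers move at their own pace and stop on an object; "squeeze" is the grip in N (left out, the last holds). Time passes only in rows, so rows that do not move let the fingers close. It gives the time, the measured TCP pose, the force, the opening and the grip force at its end, in the units of the state.
- bot.get_obs(): the state, without advancing time (a new reading comes with each control period).
- imaging.read_camera(name): name is "scene" or "top"; returns the picture (384x512x3 uint8, red, green, blue); there is no depth.
- imaging.calibration(name): a dict with "intrinsics" (3x3 intrinsics, pixels), "extrinsics" (4x4, takes a point from camera to world coordinates). Camera axes: x right, y down, z forward; pixel columns grow to the right and rows downward; lengths in m; the calibration is good to about 2 mm. A picture is of the moment at which its call begins. calibration takes no time and is no camera call.
- bot.hand_in(): hands the job in; it is judged then, once.
The state is a dict: "t": time; "q": joint angles; "joint_vel": joint speeds; "joint_torque": joint torques, N m; "eef_pos": TCP position; "tool_rot": TCP orientation; "contact_force": force on the tool from outside, world axes, zero at the start; "torque": the same for the moment, N m; "gripper_width": opening from 0.0 (shut) to 1.0 (fully open); "grasp_force": force on a finger pad.
Only numpy, scipy, OpenCV 4.12 (cv2) and the standard library are available. Lean on these libraries where they do the work, as an engineer would, in place of code of your own. Each camera call takes 0.05 s, during which the arm holds its last target. There are 200 camera calls.

## Working session

There is one attempt and no reset: what is moved stays moved. The work goes in short steps, Python scripts to look and compute and a tool call to move; the robot and the scene stay as the last step left them, time stands still between calls to the robot, and variables do not carry over. Pictures are saved under pics/ and viewed, at most 10 in all, crops included, and the job is handed in when it is done.

Besides the shell and the picture viewer there is one more tool, called after "Emit:" by a JSON object that holds its "api" and its "payload". move_arm: Moves the arm, as the interface text tells. Its arguments: {"type":"object","properties":{"commands":{"type":"array","items":{"type":"array","items":{"type":"array","items":{"type":"number"}}}},"squeeze":{"type":"number"}},"required":["commands"]}

```bash
mkdir -p pics; python3 - <<'E'
from station import bot, imaging
import cv2
for n in("scene","top"):
    im=imaging.read_camera(n); cv2.imwrite(f"pics/{n}0.png",im[:,:,::-1]); 
    c=imaging.calibration(n); print(n,c["intrinsics"],c["extrinsics"])
o=bot.get_obs();print(o)
a=cv2.imread("pics/scene0.png");b=cv2.imread("pics/top0.png")
E
```

```text
scene [[409.65268196   0.         259.04864581]
 [  0.         409.65268196 192.48173189]
 [  0.           0.           1.        ]] [[-0.05544739  0.53504423 -0.84300252  1.49862312]
 [ 0.99827266  0.01328221 -0.05723001 -0.00514545]
 [-0.01942365 -0.84471963 -0.5348565   0.76594393]
 [ 0.          0.          0.          1.        ]]
top [[486.17523606   0.         260.97354792]
 [  0.         486.17523606 192.97434856]
 [  0.           0.           1.        ]] [[-9.97066471e-03 -9.97645485e-01  6.78533166e-02  3.88209663e-01]
 [-9.99950284e-01  9.95604005e-03 -5.53703384e-04 -5.06844999e-02]
 [-1.23150656e-04 -6.78554640e-02 -9.97695154e-01  1.82730587e+00]
 [ 0.00000000e+00  0.00000000e+00  0.00000000e+00  1.00000000e+00]]
{'t': 0.1, 'q': array([ 1.16489156,  0.47773745,  0.02232222,  1.55633124, -0.01150692,
        1.10932037, -0.08306474]), 'joint_vel': array([-0.00124203, -0.00223913,  0.00138626, -0.00538429, -0.00168863,
        0.00309276,  0.00187331]), 'joint_torque': array([ 4.81658863e-03, -5.97759640e+01,  1.61373328e+00, -2.81955689e+01,
        1.28504485e-02,  5.02925541e-03,  2.22409142e-05]), 'eef_pos': array([ 0.19790764, -0.6447784 ,  0.23041815]), 'tool_rot': array([-8.15540741e-04,  9.88928928e-01,  1.48387598e-01, -1.76128987e-04]), 'contact_force': array([0.55891611, 0.55930503, 0.53572755]), 'torque': array([1.43740568e-02, 5.98347290e-05, 2.92173108e-02]), 'grasp_force': 0.0, 'gripper_width': 1.0016476088557122}
```

View pics/scene0.png

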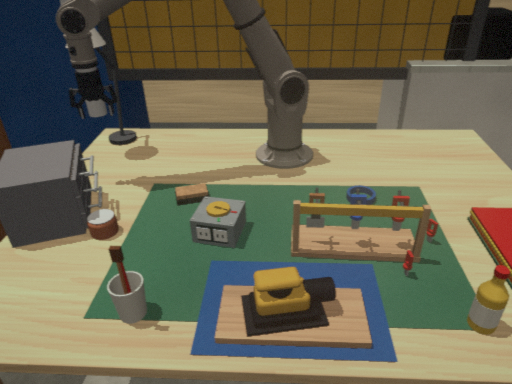

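View pics/top0.png

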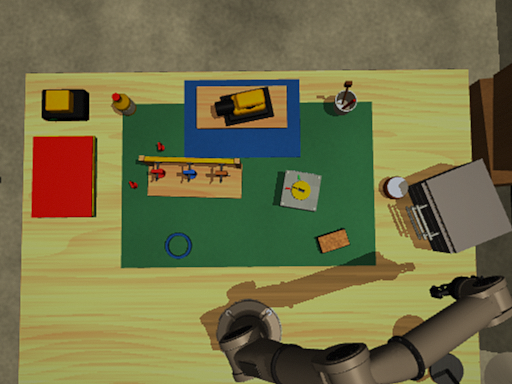

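The scene picture shows the stand with three hanging items: scraper (316,205), blue key (357,212), red key (400,208). The box is at (219,220). Red candidates in the top view are the hanging one (157,173) and two small ones on the mat, (160,147) and (133,184). The hanging one fits because it is on a hook and looks largest. I'll confirm it in an enlarged crop.

```bash
python3 - <<'E'
import cv2,numpy as np
a=cv2.imread("pics/scene0.png");b=cv2.imread("pics/top0.png")
def c(im,x,y,w,h): return cv2.resize(im[y:y+h,x:x+w],(400,300),interpolation=cv2.INTER_CUBIC)
cv2.imwrite("pics/crop1.png",np.vstack([np.hstack([c(a,290,180,160,120),c(a,180,185,80,60)]),np.hstack([c(b,125,130,120,90),c(b,268,160,64,48)])]))
E
```

```text
(no output)
```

View pics/crop1.png

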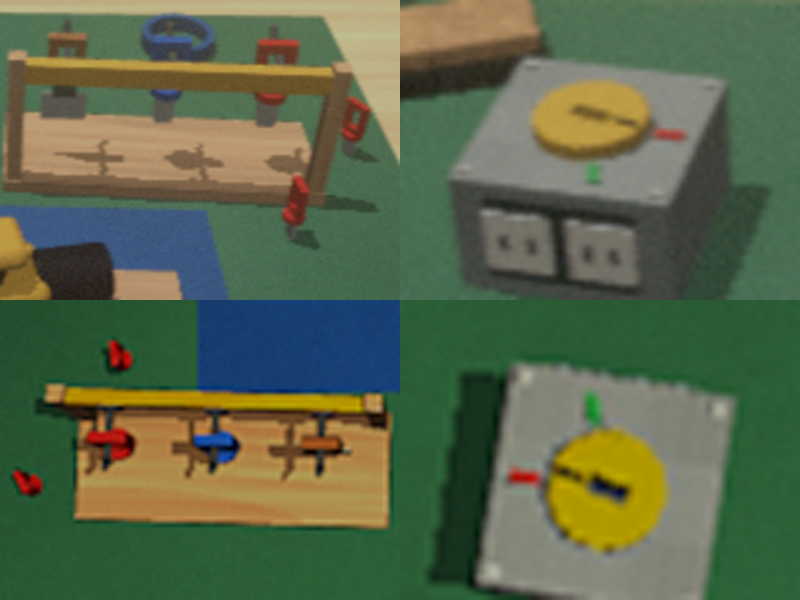

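The crop confirms that the hanging red key is clearly larger than the two lying on the mat: key-like pieces at crop (118,355) and (28,483). The disc's line seems slightly clockwise of the red mark. Next I'll compute positions.

```bash
cat > h.py <<'E'
import numpy as np,cv2
from station import bot,imaging
C={n:imaging.calibration(n) for n in("scene","top")}
def ray(n,p):
    K,E=C[n]["intrinsics"],C[n]["extrinsics"]
    d=E[:3,:3]@np.linalg.solve(K,[p[0],p[1],1]); return E[:3,3],d
def onz(n,p,z):
    o,d=ray(n,p); return o+d*(z-o[2])/d[2]
def proj(n,P):
    E=np.linalg.inv(C[n]["extrinsics"]); P=np.atleast_2d(P)
    q=(P@E[:3,:3].T+E[:3,3])@C[n]["intrinsics"].T; return q[:,:2]/q[:,2:]
def tri(a,b):
    o1,d1=ray("scene",a);o2,d2=ray("top",b)
    s=np.linalg.lstsq(np.c_[d1,-d2],o2-o1,rcond=None)[0]
    P,Q=o1+s[0]*d1,o2+s[1]*d2; return (P+Q)/2,np.linalg.norm(P-Q)
E
python3 - <<'E'
from h import *
np.set_printoptions(precision=4,suppress=True)
a=cv2.imread("pics/scene0.png");b=cv2.imread("pics/top0.png")
t4=lambda x,y:(268+(x-400)/6.25-.4,160+(y-300)/6.25-.4)
t3=lambda x,y:(125+x/3.3333-.4,130+(y-300)/3.3333-.4)
s2=lambda x,y:(180+(x-400)/5-.4,185+y/5-.4)
s1=lambda x,y:(290+x/2.5-.3,180+y/2.5-.3)
for n,p in dict(c1=(513,367),c2=(735,400),c3=(480,583)).items(): print(n,onz("top",t4(*p),.08))
for n,p in dict(c1=(725,83),c2=(525,62),c3=(668,205),c4=(455,178)).items(): print('s',n,onz("scene",s2(*p),.08))
for n,im in(("top",b),("scene",a)):
    h=cv2.cvtColor(im,cv2.COLOR_BGR2HSV)
    yel=cv2.inRange(h,(20,120,90),(35,255,255)); m=np.zeros_like(yel)
    x0,y0,x1,y1=(280,170,325,210) if n=="top" else (195,195,245,225)
    m[y0:y1,x0:x1]=yel[y0:y1,x0:x1]
    cs=cv2.findContours(m,cv2.RETR_EXTERNAL,cv2.CHAIN_APPROX_NONE)[0]; c=max(cs,key=cv2.contourArea)
    hull=cv2.convexHull(c); el=cv2.fitEllipse(hull); print(n,"disc",el, onz(n,el[0],.09))
    # dark line/slot rectified at z=.09
    msk=np.zeros_like(m); cv2.fillPoly(msk,[hull],255); msk=cv2.erode(msk,np.ones((3,3)))
    g=im[:,:,2].astype(float); w=np.where(msk>0,np.clip(np.median(g[msk>0])-15-g,0,None),0)
    ys,xs=np.nonzero(w>15); P=np.array([onz(n,(x,y),.09)[:2] for x,y in zip(xs,ys)]); ww=w[ys,xs]
    mu=np.average(P,axis=0,weights=ww); e,v=np.linalg.eigh(np.cov(P.T,aweights=ww)); d=v[:,1]*np.sign(v[1,1]); print(" dark mean",mu,"dir",d,"ang",np.degrees(np.arctan2(-d[0],d[1])),e)
    for nm,(lo,hi) in dict(red=((0,120,80),(8,255,255)),green=((45,170,60),(75,255,255))).items():
        mm=cv2.inRange(h,lo,hi); k=np.zeros_like(mm); k[y0-5:y1,x0:x1]=mm[y0-5:y1,x0:x1]; M=cv2.moments(k,True)
        if M['m00']: print("  ",nm,M['m00'],onz(n,(M['m10']/M['m00'],M['m01']/M['m00']),.08))
for n,p in dict(pl=(55,393),pr=(375,403),fl=(68,404),fr=(362,412)).items(): print(n,onz("top",t3(*p),.171))
for n,p in dict(redtop=(110,443),blue=(217,447),scr=(322,446)).items(): print(n,onz("top",t3(*p),.177))
print("key head tri", tri(s1(277,42),t3(110,443)))
for n,p in dict(foot1=(77,522),foot2=(388,526)).items(): print(n,onz("top",t3(*p),.018))
o=bot.get_obs();print(o['eef_pos'])
E
```

```text
c1 [ 0.5882 -0.1418  0.08  ]
c2 [ 0.5678 -0.2697  0.08  ]
c3 [ 0.4634 -0.1211  0.08  ]
s c1 [ 0.4679 -0.1196  0.08  ]
s c2 [ 0.4477 -0.2455  0.08  ]
s c3 [ 0.5912 -0.1409  0.08  ]
s c4 [ 0.5695 -0.2651  0.08  ]
top disc ((300.5769348144531, 189.88998413085938), (18.84678077697754, 19.1525821685791), 112.53618621826172) [ 0.516  -0.1937  0.09  ]
 dark mean [ 0.5184 -0.1899] dir [0.3707 0.9287] ang -21.761164525970162 [0.     0.0001]
   red 9.0 [ 0.5249 -0.1465  0.08  ]
   green 5.0 [ 0.5642 -0.1866  0.08  ]
scene disc ((217.76133728027344, 208.49754333496094), (15.164057731628418, 23.15396499633789), 83.00787353515625) [ 0.5234 -0.1931  0.09  ]
 dark mean [ 0.5367 -0.1878] dir [0.9998 0.0186] ang -88.93508588960466 [0.0001 0.0003]
   red 9.0 [ 0.5228 -0.1483  0.08  ]
pl [0.627  0.3585 0.171 ]
pr [0.6133 0.0292 0.171 ]
fl [0.6154 0.3451 0.171 ]
fr [0.6041 0.0426 0.171 ]
redtop [0.574  0.3004 0.177 ]
blue [0.5688 0.1909 0.177 ]
scr [0.5687 0.0834 0.177 ]
key head tri (array([0.5748, 0.3031, 0.173 ]), np.float64(0.0035997068595319446))
foot1 [0.5034 0.3708 0.018 ]
foot2 [0.4955 0.0229 0.018 ]
[ 0.1979 -0.6448  0.2304]
```

```bash
cat >> h.py <<'E'
def yaw():  # world angle of the tool x axis, tool pointing down
    q=bot.get_obs()["tool_rot"]; return 2*np.arctan2(q[2],q[1])
def rows(way,n,grip,p0=None,y0=None):
    """arc in cylinder coordinates to way=(x,y,z,yaw) in n rows of tool-frame steps"""
    o=bot.get_obs(); p=np.array(o["eef_pos"] if p0 is None else p0); ps=yaw() if y0 is None else y0
    a0,r0,z0=np.arctan2(p[1],p[0]),np.hypot(p[0],p[1]),p[2]
    a1,r1=np.arctan2(way[1],way[0]),np.hypot(way[0],way[1])
    out=[]; y=ps
    for i in range(1,n+1):
        f=i/n; a,r=a0+(a1-a0)*f,r0+(r1-r0)*f; t=np.array([r*np.cos(a),r*np.sin(a),z0+(way[2]-z0)*f]); d=t-p
        c,s=np.cos(y),np.sin(y); y1=ps+(way[3]-ps)*f
        e=[round(v,4) for v in(c*d[0]+s*d[1],s*d[0]-c*d[1],-d[2])]
        g=round(-np.degrees(y1-y),2); out.append(e+[0,0,g,grip])
        p=p+np.array([c*e[0]+s*e[1],s*e[0]-c*e[1],-e[2]]); y=y-np.radians(g)
    return out
E
python3 - <<'E'
from h import *
np.set_printoptions(precision=4,suppress=True)
a=cv2.imread("pics/scene0.png");b=cv2.imread("pics/top0.png")
for n,im,(x0,y0,x1,y1) in(("top",b,(145,165,170,182)),("scene",a,(388,190,415,225))):
    h=cv2.cvtColor(im,cv2.COLOR_BGR2HSV); m=cv2.inRange(h,(0,150,70),(8,255,255))|cv2.inRange(h,(172,150,70),(180,255,255))
    ys,xs=np.nonzero(m[y0:y1,x0:x1]); print(n,xs.min()+x0,xs.max()+x0,ys.min()+y0,ys.max()+y0,xs.mean()+x0,ys.mean()+y0)
def key(x,y,t=-2,zs=(.177,.117)):
    t=np.radians(t);return np.array([[x-np.sin(t)*v+np.cos(t)*u,y+np.cos(t)*v+np.sin(t)*u,z] for z in zs for v in(-.02,.02) for u in(-.006,.006)])
for x in(.572,.579):
    for n in("top","scene"): print(x,n,proj(n,key(x,.3015)).tolist())
P=(bot.get_obs()["eef_pos"]);up=P+[0,0,.15]
for r in rows((.576,.3015,.38,np.radians(178)),24,.0854,p0=up): print(r)
E
```

```text
top 151 164 168 177 158.1184210526316 172.06578947368422
scene 393 408 196 221 399.6190476190476 205.54285714285714
0.572 top [[163.06856153288305, 174.97738460016174], [163.2042666493846, 171.47908515500578], [151.3501751519457, 174.6865698777832], [151.4916231017912, 171.1885661424066], [166.48164765323352, 176.75640581275692], [166.6110109176908, 173.37908650263304], [155.17136670146397, 176.47564745090054], [155.306079855237, 173.09860368344442]]
0.572 scene [[390.9836701272802, 193.21266732462394], [391.8085814804146, 195.66194918710642], [406.48706158968764, 193.69886201125152], [407.46052721254546, 196.16063619885523], [387.6219840641338, 211.77170212804813], [388.3923718425693, 214.31903881942233], [402.6683083071298, 212.30161081740277], [403.57858468006657, 214.86178381189833]]
0.579 top [[163.07613914400903, 172.93576056502218], [163.2118017061108, 169.43946364068483], [151.36110765442177, 172.6451184438168], [151.50250976287853, 169.14911697240163], [166.4880180915929, 174.78540035000216], [166.61734260639255, 171.4099469974825], [155.18086245593224, 174.5048028163558], [
[... 1866 characters left out ...]
float64(0.029), np.float64(-0.0), 0, 0, np.float64(-6.7), 0.0854]
[np.float64(0.037), np.float64(0.0305), np.float64(0.0), 0, 0, np.float64(-6.71), 0.0854]
[np.float64(0.0357), np.float64(0.0321), np.float64(0.0), 0, 0, np.float64(-6.71), 0.0854]
[np.float64(0.0342), np.float64(0.0335), np.float64(0.0), 0, 0, np.float64(-6.7), 0.0854]
[np.float64(0.0326), np.float64(0.035), np.float64(0.0001), 0, 0, np.float64(-6.71), 0.0854]
[np.float64(0.031), np.float64(0.0363), np.float64(-0.0), 0, 0, np.float64(-6.7), 0.0854]
[np.float64(0.0293), np.float64(0.0375), np.float64(0.0), 0, 0, np.float64(-6.71), 0.0854]
[np.float64(0.0276), np.float64(0.0388), np.float64(0.0), 0, 0, np.float64(-6.7), 0.0854]
```

Emit:
{"api": "move_arm", "payload": {"commands": [[[0,0,-0.05,0,0,0,0.0854],[0,0,-0.05,0,0,0,0.0854],[0,0,-0.05,0,0,0,0.0854],[0.0492,-0.0028,0,0,0,-6.7,0.0854],[0.0492,-0.0007,0,0,0,-6.7,0.0854],[0.0491,0.0016,0,0,0,-6.7,0.0854],[0.049,0.0036,0,0,0,-6.7,0.0854],[0.0486,0.0058,0,0,0,-6.7,0.0854],[0.0483,0.0079,0,0,0,-6.7,0.0854],[0.0478,0.01,0,0,0,-6.7,0.0854],[0.0473,0.0121,0,0,0,-6.7,0.0854],[0.0466,0.0141,0,0,0,-6.7,0.0854],[0.0458,0.0161,0,0,0,-6.7,0.0854],[0.0451,0.0181,0,0,0,-6.7,0.0854],[0.0442,0.02,0,0,0,-6.7,0.0854]]]}}

```text
t: 1.98
eef_pos: [0.6121, -0.2544, 0.3806]
tool_rot: [-0.0, 0.658, 0.753, -0.0]
contact_force: [-0.5, -0.4, -0.3]
gripper_width: 0.998
grasp_force: 0.0
```

Emit:
{"api": "move_arm", "payload": {"commands": [[[0.0431,0.0219,0,0,0,-6.7,0.07],[0.0421,0.0237,0,0,0,-6.7,0.07],[0.041,0.0255,0,0,0,-6.7,0.07],[0.0397,0.0272,0,0,0,-6.7,0.07],[0.0385,0.029,0,0,0,-6.7,0.07],[0.037,0.0305,0,0,0,-6.7,0.07],[0.0357,0.0321,0,0,0,-6.7,0.07],[0.0342,0.0335,0,0,0,-6.7,0.07],[0.0326,0.035,0,0,0,-6.7,0.07],[0.031,0.0363,0,0,0,-6.7,0.07],[0.0293,0.0375,0,0,0,-6.7,0.07],[0.0276,0.0388,0,0,0,-6.7,0.07],[0,0,0,0,0,0,0.07],[0,0,0,0,0,0,0.07]]]}}

```text
t: 3.72
eef_pos: [0.5777, 0.3002, 0.3808]
tool_rot: [-0.0, 0.019, 1.0, -0.001]
contact_force: [0.9, 0.0, -0.7]
gripper_width: 0.822
grasp_force: 0.0
```

```bash
python3 - <<'E'
from h import *
o=bot.get_obs();print(o['t'],o['eef_pos'],o['tool_rot'],np.degrees(yaw()),o['q'],o['gripper_width'])
for r in rows((.579,.302,.20,np.radians(178)),5,.07): print(np.array(r))
E
```

```text
3.725 [0.57770903 0.30023186 0.38081767] [-1.24602202e-04  1.91333902e-02  9.99816789e-01 -5.35024103e-04] 177.80734085558763 [-0.02339774  0.45763021 -0.8215842   1.37080778  0.33231674  1.45480315
  0.70155838] 0.8216496961751021
[-0.0002  0.0004  0.0362  0.      0.     -0.04    0.07  ]
[-0.0003  0.0003  0.0361  0.      0.     -0.04    0.07  ]
[-0.0002  0.0004  0.0362  0.      0.     -0.04    0.07  ]
[-0.0003  0.0004  0.0362  0.      0.     -0.03    0.07  ]
[-0.0002  0.0003  0.0361  0.      0.     -0.04    0.07  ]
```

Emit:
{"api": "move_arm", "payload": {"commands": [[[-0.0002,0.0003,0.036,0,0,0,0.07],[-0.0003,0.0004,0.036,0,0,0,0.07],[-0.0002,0.0003,0.036,0,0,0,0.07],[-0.0003,0.0004,0.036,0,0,0,0.07],[-0.0002,0.0004,0.036,0,0,0,0.07],[0,0,0,0,0,0,0.07]]]}}

```text
t: 4.47
eef_pos: [0.5784, 0.2993, 0.1981]
tool_rot: [-0.002, 0.02, 1.0, -0.002]
contact_force: [0.0, -0.4, -0.2]
gripper_width: 0.819
grasp_force: 0.0
```

```bash
cat >> h.py <<'E'
def snap(name,s,t):
    im=[]
    for n,(x,y,w,h) in(("scene",s),("top",t)):
        i=imaging.read_camera(n)[:,:,::-1].copy(); cv2.imwrite(f"pics/{n}_{name}.png",i)
        im.append(cv2.resize(i[y:y+h,x:x+w],(400,400*h//w),interpolation=cv2.INTER_CUBIC))
    H=max(i.shape[0] for i in im); im=[cv2.copyMakeBorder(i,0,H-i.shape[0],0,0,0) for i in im]
    cv2.imwrite(f"pics/{name}.png",np.hstack(im))
E
python3 -c "
from h import *
snap('a',(350,130,100,125),(125,120,80,80))"
```

```text
(no output)
```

View pics/a.png

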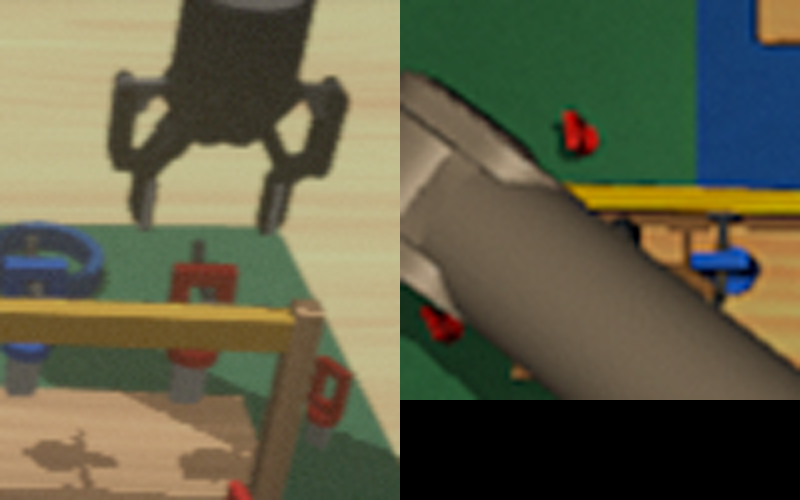

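Emit:
{"api": "move_arm", "payload": {"commands": [[[0,0.0035,0,0,0,0,0.07],[0,0,0.02,0,0,0,0.07],[0,0,0.024,0,0,0,0.07],[0,0,0.024,0,0,0,0.07],[0,0,0,0,0,0,0.07],[0,0,0,0,0,0,0.05],[0,0,0,0,0,0,0.03],[0,0,0,0,0,0,0.03],[0,0,0,0,0,0,0.03],[0,0,0,0,0,0,0.03]]], "squeeze": 60}}

```text
t: 5.82
eef_pos: [0.5795, 0.3068, 0.1346]
tool_rot: [0.001, 0.019, 1.0, 0.001]
contact_force: [0.2, -0.4, 4.8]
gripper_width: 0.46
grasp_force: 60.3
```

Emit:
{"api": "move_arm", "payload": {"commands": [[[0,0,-0.01,0,0,0,0.03],[0,0,-0.011,0,0,0,0.03],[0,0,0,0,0,0,0.03],[0,0,0,0,0,0,0.03]]]}}

```text
t: 6.32
eef_pos: [0.5787, 0.3059, 0.1542]
tool_rot: [-0.0, 0.019, 1.0, -0.0]
contact_force: [0.2, 0.2, -1.3]
gripper_width: 0.459
grasp_force: 60.2
```

```bash
python3 -c "
from h import *
snap('b',(350,130,100,125),(125,120,80,80))
for i in range(3): print(bot.get_obs()['eef_pos'],bot.get_obs()['contact_force'])"
```

```text
[0.57861208 0.30583259 0.15383823] [ 0.24214562 -0.17953404 -1.62866806]
[0.57861208 0.30583259 0.15383823] [ 0.24214562 -0.17953404 -1.62866806]
[0.57861208 0.30583259 0.15383823] [ 0.24214562 -0.17953404 -1.62866806]
```

View pics/b.png

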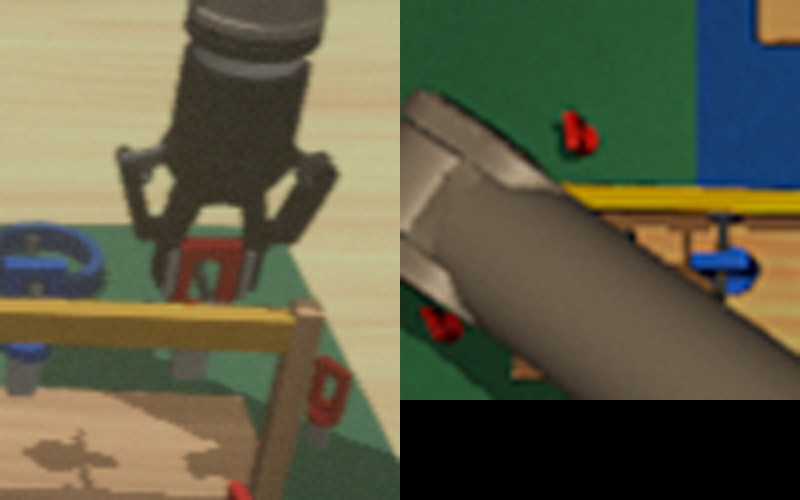

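Emit:
{"api": "move_arm", "payload": {"commands": [[[0.01,0,0,0,0,0,0.03],[0.012,0,0,0,0,0,0.03],[0.012,0,0,0,0,0,0.03],[0.012,0,0,0,0,0,0.03],[0.012,0,0,0,0,0,0.03],[0.016,0,0,0,0,0,0.03],[0.016,0,0,0,0,0,0.03],[0,0,-0.03,0,0,0,0.03],[0,0,-0.04,0,0,0,0.03],[0,0,-0.03,0,0,0,0.03],[0,0,0,0,0,0,0.03]]]}}

```text
t: 7.8
eef_pos: [0.4891, 0.3107, 0.2567]
tool_rot: [0.002, 0.019, 1.0, 0.001]
contact_force: [-0.3, 0.7, -2.2]
gripper_width: 0.458
grasp_force: 60.4
```

```bash
python3 -c "
from h import *
o=bot.get_obs();print(o['t'],o['eef_pos'],np.degrees(yaw()),o['contact_force'])
for r in rows((.518,-.194,.23,np.radians(158)),16,.03): print([float(v) for v in r])"
```

```text
7.8 [0.48914575 0.31074841 0.25666232] 177.87598507850848 [-0.28025211  0.66355914 -2.1588199 ]
[-0.0168, -0.029, 0.0017, 0.0, 0.0, 1.24, 0.03]
[-0.0156, -0.0294, 0.0016, 0.0, 0.0, 1.24, 0.03]
[-0.0146, -0.03, 0.0017, 0.0, 0.0, 1.25, 0.03]
[-0.0134, -0.0303, 0.0017, 0.0, 0.0, 1.24, 0.03]
[-0.0123, -0.0307, 0.0016, 0.0, 0.0, 1.24, 0.03]
[-0.0111, -0.0311, 0.0017, 0.0, 0.0, 1.24, 0.03]
[-0.0099, -0.0313, 0.0017, 0.0, 0.0, 1.25, 0.03]
[-0.0088, -0.0316, 0.0016, 0.0, 0.0, 1.24, 0.03]
[-0.0077, -0.0318, 0.0017, 0.0, 0.0, 1.24, 0.03]
[-0.0064, -0.032, 0.0017, 0.0, 0.0, 1.24, 0.03]
[-0.0053, -0.0321, 0.0016, 0.0, 0.0, 1.24, 0.03]
[-0.004, -0.0322, 0.0017, 0.0, 0.0, 1.25, 0.03]
[-0.0029, -0.0322, 0.0017, 0.0, 0.0, 1.24, 0.03]
[-0.0018, -0.0321, 0.0016, 0.0, 0.0, 1.24, 0.03]
[-0.0006, -0.0322, 0.0017, 0.0, 0.0, 1.24, 0.03]
[0.0006, -0.032, 0.0017, 0.0, 0.0, 1.25, 0.03]
```

Emit:
{"api": "move_arm", "payload": {"commands": [[[-0.0168,-0.029,0.0017,0,0,1.25,0.03],[-0.0156,-0.0294,0.0017,0,0,1.25,0.03],[-0.0146,-0.03,0.0017,0,0,1.25,0.03],[-0.0134,-0.0303,0.0017,0,0,1.25,0.03],[-0.0123,-0.0307,0.0017,0,0,1.25,0.03],[-0.0111,-0.0311,0.0017,0,0,1.25,0.03],[-0.0099,-0.0313,0.0017,0,0,1.25,0.03],[-0.0088,-0.0316,0.0017,0,0,1.25,0.03],[-0.0077,-0.0318,0.0017,0,0,1.25,0.03],[-0.0064,-0.032,0.0017,0,0,1.25,0.03],[-0.0053,-0.0321,0.0017,0,0,1.25,0.03],[-0.004,-0.0322,0.0017,0,0,1.25,0.03],[-0.0029,-0.0322,0.0017,0,0,1.25,0.03],[-0.0018,-0.0321,0.0017,0,0,1.25,0.03],[-0.0006,-0.0322,0.0017,0,0,1.25,0.03],[0.0006,-0.032,0.0017,0,0,1.25,0.03],[0,0,0.01,0,0,0,0.03],[0,0,0.01,0,0,0,0.03],[0,0,0,0,0,0,0.03],[0,0,0,0,0,0,0.03]]]}}

```text
t: 10.3
eef_pos: [0.5175, -0.1942, 0.2071]
tool_rot: [0.0, 0.191, 0.982, 0.0]
contact_force: [-0.1, -0.2, -0.8]
gripper_width: 0.46
grasp_force: 60.6
```

```bash
python3 -c "
from h import *
o=bot.get_obs();print(o['t'],o['eef_pos'],np.degrees(yaw()),o['contact_force'],o['q'])
snap('c',(190,150,60,75),(268,150,64,64))"
```

```text
10.3 [ 0.51752619 -0.19415018  0.20709089] 157.96309858167794 [-0.09952977 -0.21487122 -0.81923092] [ 0.75919206  0.3719737  -0.63830556  1.84226655  0.25793889  1.01087623
  1.20139637]
```

View pics/c.png

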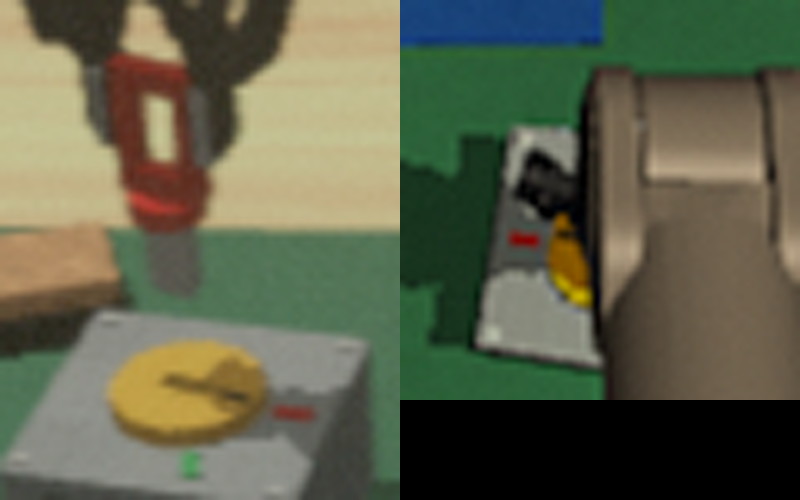

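```bash
cat > fit.py <<'E'
from h import *
from scipy.optimize import least_squares
from scipy.spatial.transform import Rotation as R
np.set_printoptions(precision=4,suppress=True)
s=lambda x,y:(190+x/6.667-.43,150+y/6.667-.43)
M=np.array([(.006,-.02,.110),(.006,.02,.110),(.006,-.009,.098),(.006,.009,.098),(.006,-.009,.062),(.006,.009,.062),(0,-.009,0),(0,.009,0)])
px=np.array([s(*p) for p in[(108,53),(192,72),(141,91),(170,100),(148,160),(180,165),(150,291),(199,297)]])
T=bot.get_obs()['eef_pos']
def f(v,full=False):
    P=R.from_euler('zyx',[v[3],v[4],v[5]]).apply(M)+[v[0],v[1],v[2]]
    e=proj("scene",P)-px
    return e if full else np.r_[e.ravel()/.5,(v[2]-(T[2]-.0675))/.003,(v[3]+np.radians(22))/.03,v[4]/.05,v[5]/.05]
r=least_squares(f,[T[0],T[1],T[2]-.0675,-.38,0,0])
print(r.x,"deg",np.degrees(r.x[3:]));print(f(r.x,True).round(1).tolist())
for nm,p in dict(slotA=(163,376),lineEnd=(250,402),discL=(107,390),discR=(268,375),red=(293,413),green=(191,465)).items():print(nm,onz("scene",s(*p),.09 if nm[0] in'sld' else .08))
print("expected slot px for (.518,-.194):",((proj("scene",[.518,-.194,.09])[0]+.43-[190,150])*6.667))
t=np.radians(-22)
for w in(-.01225,.01225,.034):print((proj("scene",[.518-np.sin(t)*w,-.194+np.cos(t)*w,.09])[0]+.43-[190,150])*6.667)
E
python3 fit.py
```

```text
[ 0.5192 -0.195   0.1399 -0.3841 -0.0455 -0.0088] deg [-22.0053  -2.6048  -0.5039]
[[0.4, 0.3], [0.5, 0.1], [-0.8, -0.7], [0.5, -0.8], [-1.0, 0.7], [-0.2, 1.2], [1.2, -0.6], [-0.7, -0.2]]
slotA [ 0.5106 -0.206   0.09  ]
lineEnd [ 0.5296 -0.165   0.09  ]
discL [ 0.5222 -0.229   0.09  ]
discR [ 0.5086 -0.1596  0.09  ]
red [ 0.5232 -0.1474  0.08  ]
green [ 0.5629 -0.1869  0.08  ]
expected slot px for (.518,-.194): [187.5358 385.8574]
[163.4181 379.5688]
[211.8359 392.1936]
[255.4371 403.5626]
```

Emit:
{"api": "move_arm", "payload": {"commands": [[[0,0,0.015,0,0,0,0.03],[0,0,0.015,0,0,0,0.03],[0,0,0.013,0,0,0,0.03],[0,0,0,0,0,0,0.03],[0,0,0,0,0,0,0.03]]]}}

```text
t: 11.02
eef_pos: [0.5174, -0.1952, 0.1642]
tool_rot: [0.0, 0.192, 0.981, 0.0]
contact_force: [-0.6, 0.1, -0.9]
gripper_width: 0.457
grasp_force: 60.6
```

```bash
python3 -c "
from h import *
o=bot.get_obs();print(o['t'],o['eef_pos'],np.degrees(yaw()),o['contact_force'])
snap('d',(190,160,60,75),(268,150,64,64))
a=cv2.imread('pics/scene_d.png')[165:230,190:250];cv2.imwrite('pics/d2.png',cv2.resize(a,None,fx=9,fy=9,interpolation=cv2.INTER_CUBIC))"
```

```text
11.025 [ 0.51736944 -0.19521335  0.1642018 ] 157.86264722564323 [-0.63833915  0.09519518 -0.92342737]
```

View pics/d2.png

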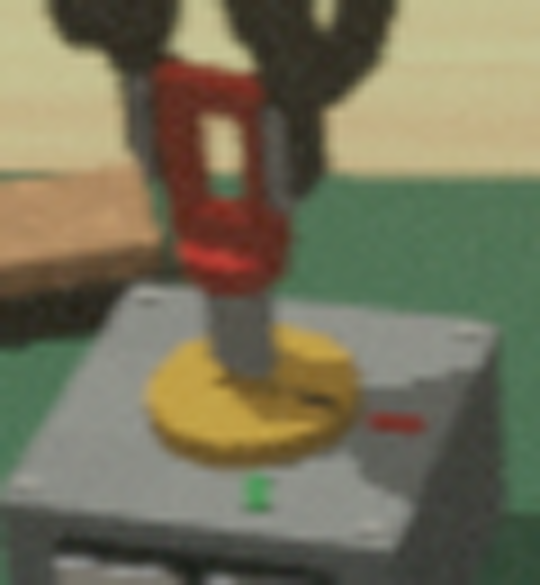

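Emit:
{"api": "move_arm", "payload": {"commands": [[[0.0011,0.0014,0,0,0,0,0.03],[0,0,0.004,0,0,0,0.03],[0,0,0.004,0,0,0,0.03],[0,0,0.003,0,0,0,0.03],[0,0,0.001,0,0,0,0.03],[0,0,0,0,0,0,0.03]]]}}

```text
t: 11.88
eef_pos: [0.5166, -0.1935, 0.152]
tool_rot: [-0.0, 0.192, 0.981, 0.0]
contact_force: [0.9, -0.0, -0.7]
gripper_width: 0.458
grasp_force: 60.6
```

Emit:
{"api": "move_arm", "payload": {"commands": [[[0,0,0.003,0,0,0,0.03],[0,0,0.003,0,0,0,0.03],[0,0,0.003,0,0,0,0.03],[0,0,0,0,0,0,0.03]]]}}

```text
t: 12.38
eef_pos: [0.5166, -0.1935, 0.1428]
tool_rot: [-0.0, 0.192, 0.981, 0.0]
contact_force: [-1.1, -0.2, -0.8]
gripper_width: 0.455
grasp_force: 60.5
```

Emit:
{"api": "move_arm", "payload": {"commands": [[[0,0,0.005,0,0,0,0.03],[0,0,0.005,0,0,0,0.03],[0,0,0.005,0,0,0,0.03],[0,0,0.004,0,0,0,0.03],[0,0,0.002,0,0,0,0.03],[0,0,0,0,0,0,0.03]]]}}

```text
t: 13.12
eef_pos: [0.5166, -0.1935, 0.1219]
tool_rot: [-0.0, 0.192, 0.981, 0.0]
contact_force: [-0.3, 1.8, -1.6]
gripper_width: 0.457
grasp_force: 60.6
```

Emit:
{"api": "move_arm", "payload": {"commands": [[[0,0,0.002,0,0,0,0.03],[0,0,0.002,0,0,0,0.03],[0,0,0.001,0,0,0,0.03],[0,0,0,0,0,0,0.03]]]}}

```text
t: 13.62
eef_pos: [0.5167, -0.1935, 0.1178]
tool_rot: [0.0, 0.192, 0.981, -0.0]
contact_force: [-4.2, 1.3, 6.0]
gripper_width: 0.461
grasp_force: 61.4
```

Emit:
{"api": "move_arm", "payload": {"commands": [[[0,0,0.001,0,0,0,0.03],[0,0,0,0,0,0,0.03]]]}}

```text
t: 13.88
eef_pos: [0.5168, -0.1935, 0.1177]
tool_rot: [0.0, 0.192, 0.981, -0.001]
contact_force: [-6.4, 2.4, 13.7]
gripper_width: 0.461
grasp_force: 62.2
```

```bash
python3 -c "
from h import *
o=bot.get_obs();print(o['t'],o['eef_pos'],np.degrees(yaw()),o['contact_force'])
snap('e',(190,160,60,75),(268,150,64,64))"
```

```text
13.875 [ 0.5167992  -0.19348362  0.11765561] 157.85950364723794 [-6.36790825  2.42874727 13.66963016]
```

View pics/e.png

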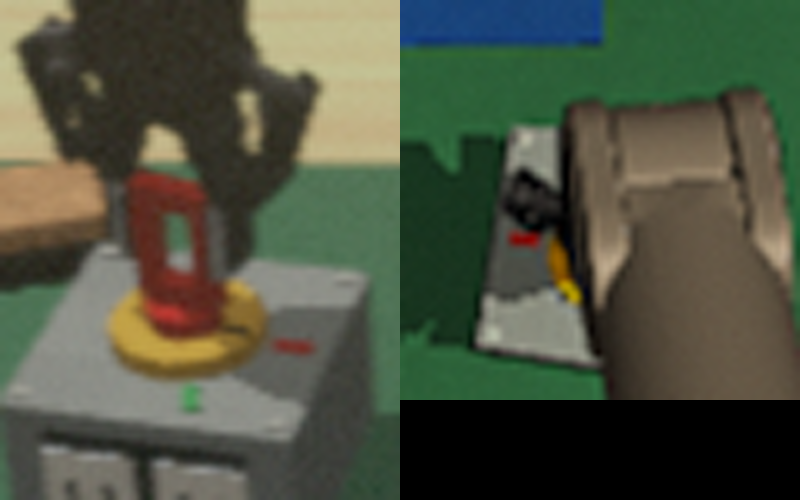

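Emit:
{"api": "move_arm", "payload": {"commands": [[[0.0005,-0.0002,-0.001,0,0,0,0.03],[0,0,0,0,0,5,0.03],[0,0,0,0,0,6,0.03],[0,0,0,0,0,6,0.03],[0,0,0,0,0,6,0.03],[0,0,0,0,0,6,0.03],[0,0,0,0,0,0,0.03]]]}}

```text
t: 14.85
eef_pos: [0.5167, -0.1931, 0.1178]
tool_rot: [0.0, 0.432, 0.902, 0.0]
contact_force: [-2.2, 1.2, 4.9]
gripper_width: 0.462
grasp_force: 61.1
```

```bash
python3 -c "
from h import *
o=bot.get_obs();print(o['t'],o['eef_pos'],np.degrees(yaw()),o['contact_force'],o['torque'],o['q'])"
```

```text
14.85 [ 0.51666376 -0.19309975  0.11776617] 128.8244635034472 [-2.18752159  1.21433188  4.85924483] [ 0.36544331  0.56999979 -0.03780615] [ 0.62100317  0.45664161 -0.47439654  1.92895839  0.2792843   0.8193472
  0.673607  ]
```

Emit:
{"api": "move_arm", "payload": {"commands": [[[0,0,0,0,0,6,0.03],[0,0,0,0,0,6,0.03],[0,0,0,0,0,6,0.03],[0,0,0,0,0,6,0.03],[0,0,0,0,0,5,0.03],[0,0,0,0,0,2,0.03],[0,0,0,0,0,0,0.03]]]}}

```text
t: 15.72
eef_pos: [0.517, -0.1927, 0.1177]
tool_rot: [0.0, 0.656, 0.754, 0.001]
contact_force: [-1.5, 3.5, 5.8]
gripper_width: 0.46
grasp_force: 61.1
```

```bash
python3 -c "
from h import *
o=bot.get_obs();print(o['t'],o['eef_pos'],np.degrees(yaw()),o['contact_force'],o['torque'],o['q'])"
```

```text
15.725 [ 0.51696239 -0.19271914  0.11774879] 97.93377077926033 [-1.50731762  3.46837464  5.78383862] [0.69147888 0.4754375  0.01053086] [ 0.52414142  0.43799753 -0.35113787  1.93536108  0.20375119  0.80104313
  0.19967203]
```

Key at about -82°, with no stop torque yet. Continuing in small steps.

Emit:
{"api": "move_arm", "payload": {"commands": [[[0,0,0,0,0,2,0.03],[0,0,0,0,0,2,0.03],[0,0,0,0,0,1,0.03],[0,0,0,0,0,0,0.03]]]}}

```text
t: 16.23
eef_pos: [0.5174, -0.192, 0.1178]
tool_rot: [0.0, 0.688, 0.725, 0.001]
contact_force: [-0.3, 3.3, 4.8]
gripper_width: 0.46
grasp_force: 61.1
```

```bash
python3 -c "
from h import *
o=bot.get_obs();print(o['t'],o['eef_pos'],np.degrees(yaw()),o['contact_force'],o['torque'])"
```

```text
16.225 [ 0.51738111 -0.19199069  0.11779388] 92.98745016572096 [-0.29516695  3.30175884  4.80124774] [1.01293305 0.3098646  0.10906019]
```

Emit:
{"api": "move_arm", "payload": {"commands": [[[0,0,0,0,0,2,0.03],[0,0,0,0,0,2,0.03],[0,0,0,0,0,0,0.03]]]}}

```text
t: 16.6
eef_pos: [0.5176, -0.1915, 0.1178]
tool_rot: [0.0, 0.712, 0.702, 0.001]
contact_force: [0.6, 5.4, 4.6]
gripper_width: 0.46
grasp_force: 61.1
```

```bash
python3 -c "
from h import *
o=bot.get_obs();print(o['t'],o['eef_pos'],np.degrees(yaw()),o['contact_force'],o['torque'])
snap('f',(190,160,60,75),(268,150,64,64))"
```

```text
16.6 [ 0.51760257 -0.19149354  0.11780095] 89.13199378923804 [0.5944718  5.37685923 4.57643185] [1.22338797 0.21060939 0.82153867]
```

View pics/f.png

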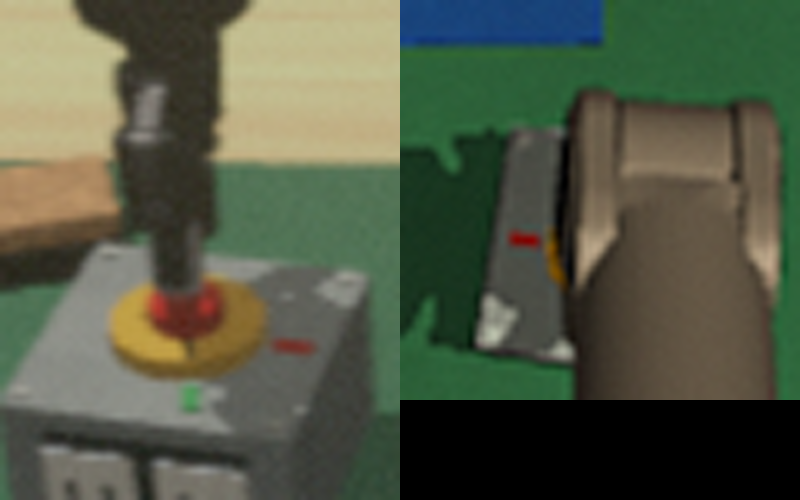

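The disc's line (190,348) now points at the green mark (190,398), and the torque jumped to 0.8 N m, so the key is at the stop. I'll relieve the wind-up, release and retreat upward.

Emit:
{"api": "move_arm", "payload": {"commands": [[[0,0,0,0,0,-2,0.03],[0,0,0,0,0,0,0.05],[0,0,0,0,0,0,0.07],[0,0,0,0,0,0,0.075],[0,0,0,0,0,0,0.075],[0,0,-0.01,0,0,0,0.075],[0,0,-0.02,0,0,0,0.075],[0,0,-0.03,0,0,0,0.075],[0,0,-0.04,0,0,0,0.075],[0,0,-0.04,0,0,0,0.075],[0,0,-0.04,0,0,0,0.075],[0.02,0.05,-0.01,0,0,0,0.075],[0.02,0.05,0,0,0,0,0.075],[0.02,0.05,0,0,0,0,0.075],[0,0,0,0,0,0,0.075]]]}}

```text
t: 18.58
eef_pos: [0.6677, -0.1274, 0.3065]
tool_rot: [-0.001, 0.7, 0.714, 0.001]
contact_force: [-1.1, 0.2, 0.0]
gripper_width: 0.881
grasp_force: 0.0
```

```bash
python3 -c "
from h import *
o=bot.get_obs();print(o['t'],o['eef_pos'],o['contact_force'])
snap('g',(190,160,60,75),(268,160,64,64))"
```

```text
18.575 [ 0.66768859 -0.12741041  0.3065011 ] [-1.07538006  0.23080231  0.01718223]
```

View pics/g.png

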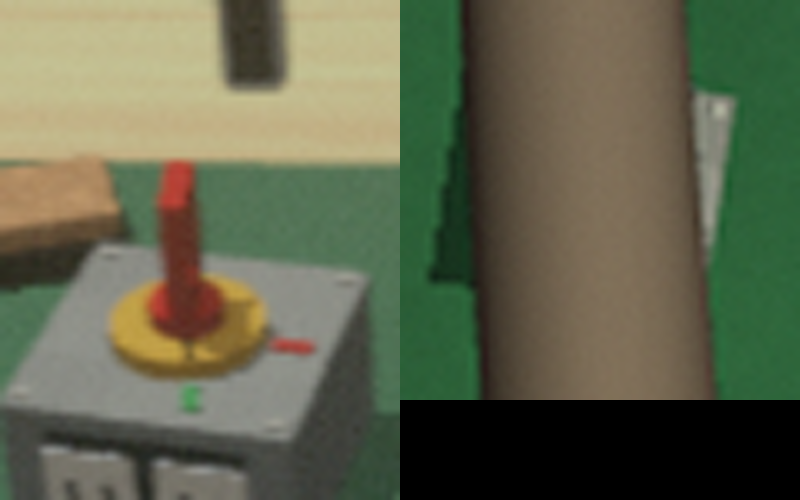

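The key stands home at crop (185,300), the disc's line points at the green mark (190,398), and the gripper is clear.

```bash
python3 -c "
from h import *
a=cv2.imread('pics/scene0.png');b=cv2.imread('pics/scene_g.png')
d=cv2.absdiff(a,b).max(2)
print('blue/scraper changed px',(d[188:232,305:372]>50).sum())
print(bot.hand_in())"
```

```text
blue/scraper changed px 95
the job is handed in; nothing more can be done
None
```

I lifted the red key off its hook, pushed it fully home in the switch and turned it clockwise to the stop at the green mark; it was left standing there and the job was handed in at about 18.6 s. The final picture confirms the key and disc. My check on the blue key and scraper was inconclusive: 95 pixels changed around them, possibly from the arm's shadow, and I did not look closer before handing in.

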